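# Turn a screw cap over in a clamshell flip jig

### The arm

A 6-joint arm with a two-finger parallel gripper is mounted at the origin on a cart in front of the work surface, level with it; the furniture and walls round the work are solid. World frame = base frame: x ahead of the robot, y to its left, z up, the work surface at z = 0. Lengths are in m, angles in rad, forces in N, time in s.
With the tool pointing down it reaches from about 0.35 to 0.775 m from the base axis. Payload 7.3 kg.
Tool frame: the origin (TCP) lies midway between the tips of the shut fingers; the grasp point (between the pads) lies 19 mm behind it; z points along the fingers, y is the line along which they close (so a half turn about z gives the same grasp; the last joint's range is limited). The gripper opens to 92 mm and grips with 3 to 60 N. Pads are 19 mm wide; open, the fingers measure 130 mm over their backs; the gripper's body (75 mm by 190 mm) begins 47 mm behind the grasp point.
Start: joints at [-1.297, 0.342, 1.524, -0, 1.275, -0.146], TCP at [0.214, -0.479, 0.227] pointing down, gripper open.
Joint ranges: [-2.53, 2.53], [-0.77, 2.02], [0.04, 2.7], [-1, 4.14], [0.28, 2.66], [-3.11, 3.11]. Speed limits (rad/s): [2.57, 2.57, 3.14, 3.14, 3.14, 3.14].

### API

Orientations are given as [roll, pitch, yaw] about the fixed x, y, z axes, in that order (R = Rz(yaw) Ry(pitch) Rx(roll)).
In Python, from cell import robot, read_camera, camera_params, nets gives the robot as it stands. The module is installed in compiled form; this text tells all that it offers.
- The arm moves only by the tool step_arm, never from a script. Its argument "steps" is a list of rows, each an object of numbers: "x", "y", "z": the shift along the tool's x, y, z as a fraction of full scale; "rx", "ry", "rz": the turn, a rotation vector about the tool's x, y, z as a fraction of full scale; "claw": the opening, from -1 (shut) to 1 (fully open). In form: [{"x": .., "y": .., "z": .., "rx": .., "ry": .., "rz": .., "claw": ..}, ...]. A call has 1 to 12 rows; each row is the pose to reach, as a shift and turn from the pose commanded when the call began, along the tool's axes at that moment; what a row does not reach only later rows make up. Full scale, the value 1, is 750 mm for a shift and pi/4 rad for a turn. A row lasts 1/12 s, in which the tool goes at most 41.7 mm and 7.16 degrees, less where a joint would pass 70% of its speed; a pose out of reach is approached as far as the arm can. A call with a number of a shift or a turn outside -1 to 1 is refused whole. A call with a gripper value outside its range is refused whole. The fingers move at their own pace and stop on an object; "squeeze" is the grip in N (left out, the last holds). Time passes only in rows, so rows that repeat a pose let the fingers close. It gives the time, the measured TCP pose, the force, the opening and the grip force at its end, in the units of the state.
- robot.observe(): the state, without advancing time (a new reading comes with each control period).
- read_camera(name): name is "scene" or "side" or "wrist"; returns (picture, depth): 420x560x3 uint8, blue, green, red; 420x560 float32, m along the optical axis (not along the pixel's ray), 0 where there is no reading.
- camera_params(name): a dict with "fx", "fy", "cx", "cy" (pixels), "R" (3x3) and "t" (3): a world point X has camera coordinates R X + t; the wrist camera has in their place "hand_eye" (4x4, takes a point from camera to tool coordinates, whose origin is the TCP and whose axes are the flange's). Camera axes: x right, y down, z forward; pixel columns grow to the right and rows downward; lengths in m; the calibration is good to about 2 mm. The wrist camera is an equidistant fisheye: a pixel r from the principal point sees the ray r / f radians off the axis. A picture is of the moment at which its call begins: read the wrist's pose just before it. camera_params takes no time and is no camera call.
- robot.hand_in(): hands the job in; it is judged then, once.
Trained networks look in the newest picture that a camera, given by its name, has taken for a name from the list of things; names that differ only in an ending like _2 or _b are one class to them, and where a whole thing is asked for, a point or a joint stands for the part that bears it (a point fixed in the world has none). Each returns a list of dicts, best first, with "conf" (0 to 1); they miss things now and then, are a little off and sometimes report something else, mostly with a low value. They report only what shows in the picture. A call takes as long as a camera call. They do not tell look-alikes from the thing itself.
- nets.masks_of(camera, query): "region" (420x560 bool, what is visible of it) and "box" ([left, top, right, bottom] in pixels, round what is visible of it).
- nets.landmark_of(camera, query): "pixel" ([row, column] in pixels: a listed point, or the origin of a listed thing).
The state is a dict: "time": time; "qpos": joint angles; "qvel": joint speeds; "joint_efforts": joint torques, N m; "tool_pos": TCP position; "tool_rot": TCP orientation; "contact_force": force on the tool from outside, world axes, zero at the start; "torque": the same for the moment, N m; "opening": finger opening in m; "grip_force": force on a finger pad.
Only numpy, scipy, OpenCV 4.12 (cv2) and the standard library are available. Lean on these libraries where they do the work, as an engineer would, in place of code of your own. Each camera call takes 0.05 s, during which the arm holds its last target. There are 200 camera calls.

### The job

Lay the red screw cap, open side down just as it lies on the table, into the round recess of the blue hinged half of the flip jig. Then swing the blue half by its black handle all the way over onto the grey half, so that the cap ends open side up in the grey half's recess, and leave the jig closed and let go of the handle.

Things in the scene. Friction and masses are not known exactly. Their poses are not given: they have to be found in the camera images.
- cap: Red plastic screw cap, 28 mm in diameter, 12 mm high, 15 g, loose on the table, open side down, shuffled among a black block battery, a brown gap gauge and a black connector cap. Origin at the centre of its open (under) side; its z axis points out of the closed top: up at the start, down once the cap is inverted.
- jig: Clamshell flip jig fixed to the table, 136 x 66 mm (x by y); origin under its middle, on the table, z up. Blue hinged half on the -x side, grey fixed half on +x. The hinge axis runs along the jig's y at x = 0, height 45 mm. Both faces lie level at about 45 mm, flat and free round their recesses; only the hinge knuckles rise 4 mm above them, within 4 mm of the axis.
- blue_recess (a point): Centre of the floor of the round recess in the blue hinged half, at [-27, 0, 32.5] mm in the jig's frame while open: 37 mm wide, 12.5 mm deep, mouth bevelled 3 mm wider all round, an 18 mm window through its floor. The cap lies flush in it: hold it by its upper 6 mm, lower it into the mouth till the fingers are just over the face, let it drop the rest. The point moves with the blue half.
- grey_recess (a point): Centre of the floor of the round recess in the grey fixed half, at [27, 0, 40.5] mm in the jig's frame: 40 mm wide, 4 mm deep, mouth bevelled 3 mm wider all round. The inverted cap lies on this floor, its upper part still inside the blue recess.
- flap_grip (a point): Middle of the blue half's black handle: a round rod 14 mm thick, 44 mm long, parallel to the hinge, out to the jig's -y side, only table below it. At [-52, -64, 39] mm in the jig's frame when open; swings about the hinge axis at 52 mm radius, over the top, to [52, -64, 51] when closed. It turns within a light grip (20 N), so the fingers can keep pointing down.
- flap (a joint): Angle of the blue half about the hinge, rad: 0 = lying open (start), 1.57 = upright, 3.14 = turned over, closed flat on the grey half. A stiff friction hinge holds it wherever left; 1 to 4 N at the handle move it. Beyond the upright the cap drops by itself from the blue recess into the grey one; swing slowly (4 s or more for the half turn).
Mind the look-alikes: they are no part of the job. Of the things that look like the cap, take the one that is farthest to the robot's left at the start.

How it is judged:
On the way, in this order (a step that is already met when the one before it is completed fails the run):
1. the cap lies open side down in the recess of the open blue half, let go (value of joint flap below 0.15 rad and x of cap in the frame of jig between -0.037 and -0.017 m and y of cap in the frame of jig between -0.01 and 0.01 m and z of cap in the frame of jig below 0.037 m and angle between cap's own z axis and vertical below 0.2 rad and contact force between the fingers and cap below 0.2 N), for 0.2 s.
2. the blue half stands upright or beyond, on its way over (value of joint flap above 1.5 rad).
At the end, for the whole second after the job is handed in: The blue half is closed on the grey half (within 0.14 rad of fully home), and the red cap lies at rest in the grey half's recess, open side up, level within 0.2 rad, centred within 10 mm (value of joint flap above 3 rad and x of cap in the frame of jig between 0.017 and 0.037 m and y of cap in the frame of jig between -0.01 and 0.01 m and z of cap in the frame of jig between 0.047 and 0.059 m and angle between cap's own z axis and vertical above 2.94 rad and linear speed of cap below 0.02 m/s); the robot touches nothing.
It also fails if it takes over 59 s, if anything falls off the work surface, if the arm or the gripper's body presses on something with over 40 N, if the wrist force passes 120 N, or if a joint passes its speed limit or range.

## Working session

There is one attempt and no reset: what is moved stays moved. The work goes in short steps, Python scripts to look and compute and a tool call to move; the robot and the scene stay as the last step left them, time stands still between calls to the robot, and variables do not carry over. Pictures are saved under pics/ and viewed, at most 10 in all, crops included, and the job is handed in when it is done.

Besides the shell and the picture viewer there is one more tool, called after "Call:" by a JSON object that holds its "op" and its "data", one argument or row to a line. step_arm: Moves the arm, as the interface text tells. Its arguments: {"type":"object","properties":{"steps":{"type":"array","items":{"type":"object","properties":{"x":{"type":"number","minimum":-1,"maximum":1},"y":{"type":"number","minimum":-1,"maximum":1},"z":{"type":"number","minimum":-1,"maximum":1},"rx":{"type":"number","minimum":-1,"maximum":1},"ry":{"type":"number","minimum":-1,"maximum":1},"rz":{"type":"number","minimum":-1,"maximum":1},"claw":{"type":"number"}}}},"squeeze":{"type":"number"}},"required":["steps"]}

```bash
mkdir -p pics; cat > h.py <<'E'
import numpy as np, cv2
from cell import robot, read_camera, camera_params, nets
def world(cam,px,depth):  # px=[row,col]
    p=camera_params(cam); r,c=px
    pc=np.array([(c-p['cx'])/p['fx'],(r-p['cy'])/p['fy'],1])*depth
    return np.array(p['R']).T@(pc-np.array(p['t']))
def ray(cam,px):
    p=camera_params(cam); R=np.array(p['R']); r,c=px
    d=R.T@np.array([(c-p['cx'])/p['fx'],(r-p['cy'])/p['fy'],1])
    return -R.T@np.array(p['t']), d/np.linalg.norm(d)
def meet(rays):
    A=sum(np.eye(3)-np.outer(d,d) for o,d in rays); b=sum((np.eye(3)-np.outer(d,d))@o for o,d in rays)
    return np.linalg.solve(A,b)
E
python3 - <<'E'
from h import *
s=robot.observe(); print({k:np.round(v,3) for k,v in s.items()})
ims=[]
for cam in ['scene','side']:
    im,d=read_camera(cam); cv2.imwrite(f'pics/{cam}0.png',im); np.save(f'{cam}_d.npy',d)
    for q in ['cap','blue_recess','grey_recess','flap_grip','jig']:
        for r in nets.landmark_of(cam,q)[:5]:
            px=r['pixel']; i,j=np.round(px).astype(int)
            z=d[min(i,419),min(j,559)]
            print(cam,q,round(r['conf'],2),np.round(px,1),np.round(world(cam,px,z),3))
E
```

```text
{'time': np.float64(0.0), 'qpos': array([-1.297,  0.343,  1.525,  0.   ,  1.275, -0.146]), 'qvel': array([-0.002,  0.   ,  0.001, -0.001, -0.   , -0.002]), 'joint_efforts': array([-2.0000e-03, -4.3125e+01, -2.4422e+01,  7.1000e-02,  5.6000e-02,
       -0.0000e+00]), 'tool_pos': array([ 0.214, -0.479,  0.226]), 'tool_rot': array([-3.14, -0.  ,  0.42]), 'contact_force': array([0.853, 0.322, 0.087]), 'torque': array([0.018, 0.028, 0.005]), 'grip_force': np.float64(0.0), 'opening': np.float64(0.092)}
scene cap 0.64 [237.7 291.9] [0.565 0.166 0.008]
scene cap 0.64 [194.8 341.4] [ 0.586 -0.014  0.01 ]
scene cap 0.4 [188.7 298.2] [0.67  0.054 0.011]
scene blue_recess 0.97 [281.4 239.3] [0.549 0.323 0.009]
scene grey_recess 0.61 [260.6 225.8] [0.59  0.325 0.04 ]
scene flap_grip 0.89 [277.4 268.9] [0.5   0.285 0.044]
scene jig 0.65 [281.7 235.6] [0.554 0.329 0.008]
side cap 0.73 [238.4 271.6] [0.568 0.172 0.003]
side cap 0.66 [192.8 281.8] [ 0.58  -0.008  0.003]
side cap 0.49 [204.7 233.1] [0.663 0.067 0.008]
side blue_recess 0.69 [280.1 274.7] [0.536 0.324 0.028]
side blue_recess 0.55 [235.6 270.6] [0.57  0.17  0.007]
side grey_recess 0.82 [268.6 244.6] [0.58 0.32 0.04]
side flap_grip 0.61 [261.3 309.2] [0.49  0.289 0.041]
side jig 0.9 [295.9 263. ] [0.544 0.366 0.03 ]
```

```bash
python3 - <<'E'
from h import *
a=cv2.imread('pics/scene0.png')[150:330,180:400]; b=cv2.imread('pics/side0.png')[150:330,180:400]
cv2.imwrite('pics/c0.png',np.vstack([cv2.resize(x,None,fx=1.65,fy=1.65,interpolation=2) for x in (a,b)]))
P={}
S=dict(capL=([237.7,291.9],[238.4,271.6]),capR=([194.8,341.4],[192.8,281.8]),capM=([188.7,298.2],[204.7,233.1]),blue=([281.4,239.3],[280.1,274.7]),grey=([260.6,225.8],[268.6,244.6]),grip=([277.4,268.9],[261.3,309.2]))
for k,(p,q) in S.items(): print(k,np.round(meet([ray('scene',p),ray('side',q)]),4))
E
```

```text
capL [ 0.5711  0.1604 -0.0035]
capR [ 0.5849 -0.0168  0.0022]
capM [0.6709 0.0498 0.0019]
blue [0.5349 0.3313 0.0333]
grey [0.5802 0.3288 0.0485]
grip [0.4946 0.2872 0.0432]
```

View pics/c0.png

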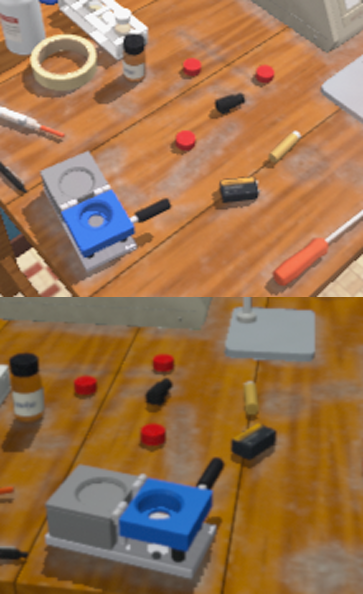

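View pics/scene0.png

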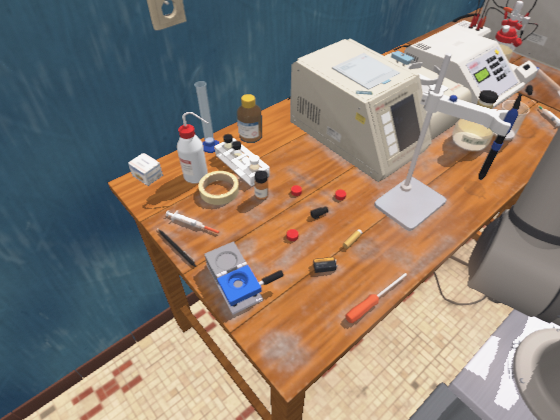

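```bash
python3 - <<'E'
from h import *
for cam in ['scene','side']:
    d=np.load(f'{cam}_d.npy'); im=cv2.imread(f'pics/{cam}0.png')
    p=camera_params(cam); I,J=np.mgrid[:420,:560]
    pc=np.stack([(J-p['cx'])/p['fx'],(I-p['cy'])/p['fy'],np.ones_like(I)],-1)*d[...,None]
    W=(pc-p['t'])@np.array(p['R'])
    W[d==0]=np.nan; np.save(cam+'_w.npy',W)
    m=(d>0)&(W[...,2]>0.06)&(np.hypot(W[...,0],W[...,1])<0.85)&(W[...,0]>0.15)
    w=W[m]
    # occupancy: 5cm grid max z
    g={}
    for x,y,z in w: g.setdefault((round(x/.05)*5,round(y/.05)*5),[]).append(z)
    print(cam,sorted((k,len(v),round(min(v),2),round(max(v),2)) for k,v in g.items() if len(v)>2))
E
```

```text
scene [((15, 5), 418, np.float64(0.28), np.float64(0.32)), ((15, 10), 1333, np.float64(0.18), np.float64(0.28)), ((20, 5), 2543, np.float64(0.28), np.float64(0.4)), ((20, 10), 2495, np.float64(0.18), np.float64(0.3)), ((20, 15), 200, np.float64(0.2), np.float64(0.24)), ((25, 0), 257, np.float64(0.25), np.float64(0.41)), ((25, 5), 1049, np.float64(0.2), np.float64(0.4)), ((25, 10), 550, np.float64(0.17), np.float64(0.29)), ((35, -20), 711, np.float64(0.12), np.float64(0.32)), ((35, -15), 168, np.float64(0.25), np.float64(0.28)), ((40, -20), 367, np.float64(0.25), np.float64(0.28)), ((40, -15), 194, np.float64(0.25), np.float64(0.28)), ((45, -60), 96, np.float64(0.06), np.float64(0.09)), ((45, -55), 80, np.float64(0.06), np.float64(0.09)), ((45, -45), 47, np.float64(0.06), np.float64(0.08)), ((45, -40), 3, np.float64(0.06), np.float64(0.07)), ((45, -20), 42, np.float64(0.27), np.float64(0.28)), ((45, -15), 467, np.float64(0.25), np.float64(0.28)), ((50, -60), 71, np.float64(0.06), np.float64(0.09)), ((50, -55), 32, np.float64(0.07), np.float64(0.09)), ((50, -50), 10, np.float64(0.15), 
[... 7398 characters left out ...]
, np.float64(0.21)), ((75, -10), 1166, np.float64(0.06), np.float64(0.2)), ((75, 10), 23, np.float64(0.06), np.float64(0.07)), ((75, 15), 18, np.float64(0.06), np.float64(0.07)), ((80, -30), 14, np.float64(0.2), np.float64(0.21)), ((80, -25), 59, np.float64(0.2), np.float64(0.21)), ((80, -20), 91, np.float64(0.2), np.float64(0.21)), ((80, -15), 353, np.float64(0.06), np.float64(0.21)), ((80, -10), 1163, np.float64(0.06), np.float64(0.2)), ((80, 10), 51, np.float64(0.06), np.float64(0.06)), ((85, -20), 3, np.float64(0.2), np.float64(0.2)), ((85, -15), 94, np.float64(0.06), np.float64(0.2)), ((85, -10), 359, np.float64(0.06), np.float64(0.2)), ((85, 10), 6, np.float64(0.06), np.float64(0.06))]
```

```bash
python3 - <<'E'
from h import *
for cam in ['scene','side']:
    W=np.load(cam+'_w.npy')
    m=(W[...,0]>.3)&(W[...,0]<.56)&(W[...,1]>-.24)&(W[...,1]<-.1)&(W[...,2]>.2)
    w=W[m]; print(cam,w.min(0),w.max(0))
    m=(W[...,0]>-.3)&(W[...,0]<.4)&(abs(W[...,1])<.7)&(W[...,2]>.1)
    w=W[m]; print(w.min(0),w.max(0))
    print(np.unique(np.round(w[w[:,2]>.4]/.1).astype(int)*10,axis=0).tolist())
E
```

```text
scene [ 0.34872839 -0.22127027  0.20045385] [ 0.52448525 -0.13640893  0.36185977]
[ 0.0970649  -0.22127027  0.11538322] [0.39984294 0.1294276  0.4113527 ]
[[20, 0, 40]]
side [ 0.34309149 -0.21869393  0.2001567 ] [ 0.51783039 -0.13752424  0.35540665]
[ 0.11290355 -0.54943931  0.11635474] [0.39991538 0.12954208 0.37283865]
[]
```

View pics/side0.png

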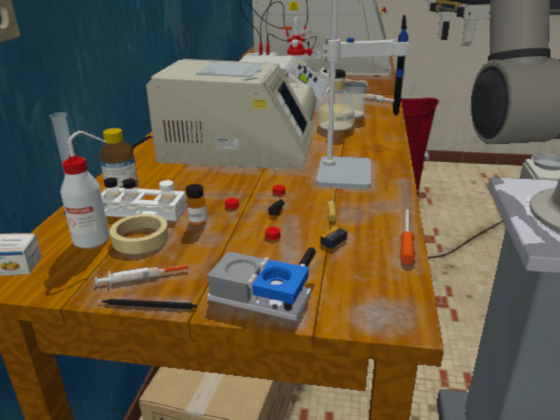

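Scene pixels (row, col) of the three red caps: A (238,292), B (189,298) and C (195,341). A lies farthest to the robot's left (y≈0.165, against 0.05 and -0.017), so it is the one meant. Both pictures show the jig at about (275,235) in scene with its handle at (277,269). A stand with its clamp at z≤0.36 blocks the way, so I go over it.

Call:
{"op": "step_arm", "data": {
  "steps": [
    {"z":-0.32,"claw":1},
    {"z":-0.32},
    {"z":-0.32},
    {"z":-0.32},
    {"z":-0.32},
    {"z":-0.32},
    {"x":0.1,"y":-0.1,"z":-0.32},
    {"x":0.2,"y":-0.2,"z":-0.32},
    {"x":0.3,"y":-0.3,"z":-0.32},
    {"x":0.4,"y":-0.4,"z":-0.32},
    {"x":0.4,"y":-0.4,"z":-0.32},
    {"x":0.4,"y":-0.4,"z":-0.32}
  ]
}}

```text
$.steps[0]: bad value
```

Call:
{"op": "step_arm", "data": {
  "steps": [
    {"x":0,"y":0,"z":-0.32,"rx":0,"ry":0,"rz":0,"claw":1},
    {"x":0,"y":0,"z":-0.32,"rx":0,"ry":0,"rz":0,"claw":1},
    {"x":0,"y":0,"z":-0.32,"rx":0,"ry":0,"rz":0,"claw":1},
    {"x":0,"y":0,"z":-0.32,"rx":0,"ry":0,"rz":0,"claw":1},
    {"x":0,"y":0,"z":-0.32,"rx":0,"ry":0,"rz":0,"claw":1},
    {"x":0,"y":0,"z":-0.32,"rx":0,"ry":0,"rz":0,"claw":1},
    {"x":0.4,"y":-0.4,"z":-0.32,"rx":0,"ry":0,"rz":0,"claw":1},
    {"x":0.4,"y":-0.4,"z":-0.32,"rx":0,"ry":0,"rz":0,"claw":1},
    {"x":0.4,"y":-0.4,"z":-0.32,"rx":0,"ry":0,"rz":0,"claw":1},
    {"x":0.4,"y":-0.4,"z":-0.32,"rx":0,"ry":0,"rz":0,"claw":1},
    {"x":0.4,"y":-0.4,"z":-0.32,"rx":0,"ry":0,"rz":0,"claw":1},
    {"x":0.4,"y":-0.4,"z":-0.32,"rx":0,"ry":0,"rz":0,"claw":1}
  ]
}}

```text
time: 1.6
tool_pos: [0.3034, -0.244, 0.4668]
tool_rot: [3.141, -0.0, 0.419]
contact_force: [0.6, -0.2, -0.4]
opening: 0.0918
grip_force: 0.0
```

Call:
{"op": "step_arm", "data": {
  "steps": [
    {"x":0.49,"y":-0.46,"z":0,"rx":0,"ry":0,"rz":0.7,"claw":1},
    {"x":0.49,"y":-0.46,"z":0,"rx":0,"ry":0,"rz":0.7,"claw":1},
    {"x":0.49,"y":-0.46,"z":0,"rx":0,"ry":0,"rz":0.7,"claw":1},
    {"x":0.49,"y":-0.46,"z":0,"rx":0,"ry":0,"rz":0.7,"claw":1},
    {"x":0.49,"y":-0.46,"z":0,"rx":0,"ry":0,"rz":0.7,"claw":1},
    {"x":0.49,"y":-0.46,"z":0,"rx":0,"ry":0,"rz":0.7,"claw":1},
    {"x":0.49,"y":-0.46,"z":0,"rx":0,"ry":0,"rz":0.7,"claw":1},
    {"x":0.49,"y":-0.46,"z":0,"rx":0,"ry":0,"rz":0.7,"claw":1},
    {"x":0.49,"y":-0.46,"z":0,"rx":0,"ry":0,"rz":0.7,"claw":1},
    {"x":0.49,"y":-0.46,"z":0,"rx":0,"ry":0,"rz":0.7,"claw":1},
    {"x":0.49,"y":-0.46,"z":0,"rx":0,"ry":0,"rz":0.7,"claw":1},
    {"x":0.49,"y":-0.46,"z":0,"rx":0,"ry":0,"rz":0.7,"claw":1}
  ]
}}

```text
time: 2.6
tool_pos: [0.4801, 0.1768, 0.4669]
tool_rot: [-3.142, -0.001, -0.13]
contact_force: [1.3, -0.1, 0.1]
opening: 0.0921
grip_force: 0.0
```

```bash
cat >> h.py <<'E'
from scipy.spatial.transform import Rotation as Ro
def look(name, qs):
    s=robot.observe(); T=np.eye(4); T[:3,:3]=Ro.from_euler('xyz',s['tool_rot']).as_matrix(); T[:3,3]=s['tool_pos']
    im,d=read_camera('wrist'); cv2.imwrite(f'pics/{name}.png',im); p=camera_params('wrist'); M=T@np.array(p['hand_eye'])
    def R(px):
        v=np.array([(px[1]-p['cx'])/p['fx'],(px[0]-p['cy'])/p['fy']]); th=np.linalg.norm(v)
        c=np.r_[np.sin(th)*v/max(th,1e-9),np.cos(th)]
        return M[:3,3],M[:3,:3]@c,c
    I,J=np.mgrid[:420,:560]
    v=np.stack([(J-p['cx'])/p['fx'],(I-p['cy'])/p['fy']],-1); th=np.linalg.norm(v,axis=-1,keepdims=True)
    c=np.concatenate([np.sin(th)*v/np.maximum(th,1e-9),np.cos(th)],-1); c=c/c[...,2:]*d[...,None]
    W=c@M[:3,:3].T+M[:3,3]; W[d==0]=np.nan
    out={}
    for q in qs:
        for r in nets.landmark_of('wrist',q)[:4]:
            px=r['pixel']; o,dd,_=R(px); i,j=np.clip(np.round(px).astype(int),0,[419,559])
            print(q,round(r['conf'],2),np.round(px,1),'depth',np.round(W[i,j],3)); out.setdefault(q,[]).append((px,o,dd))
    np.savez(f'{name}.npz',W=W,im=im,M=M); import pickle; pickle.dump(out,open(f'{name}.pkl','wb'))
    print(np.round(s['time'],2),np.round(s['tool_pos'],4),np.round(s['tool_rot'],3))
    return im,W,M,out
E
python3 - <<'E'
from h import *
print(np.round(camera_params('wrist')['hand_eye'],3))
look('w1',['cap','blue_recess','grey_recess','flap_grip'])
E
```

```text
[[ 0.    -0.959 -0.283  0.077]
 [ 1.     0.001 -0.001 -0.002]
 [ 0.001 -0.283  0.959 -0.158]
 [ 0.     0.     0.     1.   ]]
cap 0.61 [107.7 280.5] depth [0.571 0.161 0.013]
cap 0.58 [ 90.3 365.8] depth [ 0.59  -0.006  0.012]
cap 0.56 [ 50.4 327.2] depth [0.672 0.06  0.013]
blue_recess 0.93 [139.2 188.3] depth [0.539 0.343 0.011]
grey_recess 0.7 [115.1 190.5] depth [0.583 0.324 0.041]
2.6 [0.4801 0.1768 0.4669] [-3.142e+00 -1.000e-03 -1.300e-01]
```

View pics/w1.png

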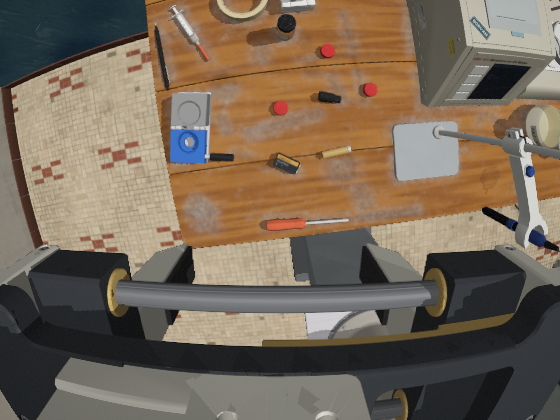

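Call:
{"op": "step_arm", "data": {
  "steps": [
    {"x":-0.01,"y":-0.08,"z":0.27,"rx":0,"ry":0,"rz":0,"claw":1},
    {"x":-0.01,"y":-0.08,"z":0.27,"rx":0,"ry":0,"rz":0,"claw":1},
    {"x":-0.01,"y":-0.08,"z":0.27,"rx":0,"ry":0,"rz":0,"claw":1},
    {"x":-0.01,"y":-0.08,"z":0.27,"rx":0,"ry":0,"rz":0,"claw":1},
    {"x":-0.01,"y":-0.08,"z":0.27,"rx":0,"ry":0,"rz":0,"claw":1},
    {"x":-0.01,"y":-0.08,"z":0.27,"rx":0,"ry":0,"rz":0,"claw":1},
    {"x":-0.01,"y":-0.08,"z":0.27,"rx":0,"ry":0,"rz":0,"claw":1}
  ]
}}

```text
time: 3.43
tool_pos: [0.4796, 0.2336, 0.2637]
tool_rot: [3.14, 0.003, -0.131]
contact_force: [0.2, -0.0, 1.4]
opening: 0.0919
grip_force: 0.0
```

```bash
python3 - <<'E'
from h import *
import pickle
im,W,M,o2=look('w2',['cap','blue_recess','grey_recess','flap_grip'])
o1=pickle.load(open('w1.pkl','rb'))
rays={}
for k in ['cap','blue_recess','grey_recess','flap_grip']:
    for o in (o1,o2):
        if k in o: rays.setdefault(k,[]).append(o[k][0][1:])
S=dict(cap=([237.7,291.9],[238.4,271.6]),blue_recess=([281.4,239.3],[280.1,274.7]),grey_recess=([260.6,225.8],[268.6,244.6]),flap_grip=([277.4,268.9],[261.3,309.2]))
for k in rays:
    if len(rays[k])>1: print(k,'wrist2',np.round(meet(rays[k]),4))
    print(k,'all',np.round(meet(rays[k]+[ray('scene',S[k][0]),ray('side',S[k][1])]),4))
hsv=cv2.cvtColor(im,cv2.COLOR_BGR2HSV)
near=lambda c,r:(np.hypot(W[...,0]-c[0],W[...,1]-c[1])<r)
def rect(m,n):
    w=W[m][:,:2].astype(np.float32); 
    r=cv2.minAreaRect(w); print(n,m.sum(),np.round(r[0],4),np.round(r[1],4),round(r[2],1),'med z',np.round(np.median(W[m][:,2]),4))
m=near((.555,.33),.12)&(W[...,2]>.038)&(W[...,2]<.047); 
blue=(hsv[...,0]>95)&(hsv[...,0]<130)&(hsv[...,1]>140)
rect(m&blue,'blueface'); rect(m&~blue&(W[...,0]>.55),'greyface')
red=((hsv[...,0]<6)|(hsv[...,0]>174))&(hsv[...,1]>150)&near((.57,.163),.04)
rect(red,'cap'); mt=red&(W[...,2]>.009); rect(mt,'captop')
dark=(hsv[...,2]<70)&near((.495,.285),.05)&(W[...,2]>.02); rect(dark,'handle')
cv2.imwrite('pics/w2c.png',cv2.resize(im[60:300,100:400],None,fx=2.5,fy=2.5))
E
```

```text
cap 0.94 [100.1 323.7] depth [0.569 0.164 0.013]
cap 0.67 [ 19.5 387.3] depth [0.67  0.066 0.012]
cap 0.62 [ 80.1 441.5] depth [ 0.587 -0.003  0.013]
blue_recess 0.65 [145.7 190.6] depth [0.534 0.34  0.01 ]
grey_recess 0.58 [106.2 187.5] depth [0.584 0.327 0.041]
flap_grip 0.9 [172.1 237.4] depth [0.497 0.28  0.045]
3.43 [0.4796 0.2336 0.2637] [ 3.14e+00  3.00e-03 -1.31e-01]
cap wrist2 [ 0.5711  0.1593 -0.0217]
cap all [ 0.5708  0.1607 -0.0033]
blue_recess wrist2 [0.5446 0.286  0.2081]
blue_recess all [0.536  0.3335 0.0349]
grey_recess wrist2 [0.5805 0.3136 0.0853]
grey_recess all [0.5826 0.3251 0.0445]
flap_grip all [0.4959 0.2827 0.039 ]
blueface 1897 [0.528 0.337] [0.0665 0.06  ] 78.5 med z 0.0454
greyface 2803 [0.5906 0.3252] [0.0671 0.0685] 78.9 med z 0.0443
cap 368 [0.5721 0.1602] [0.0269 0.0254] 85.9 med z 0.0128
captop 355 [0.5727 0.1601] [0.0268 0.0244] 85.6 med z 0.0129
handle 20081 [0.5026 0.2842] [0.0517 0.0961] 2.5 med z 0.3652
```

View pics/w2c.png

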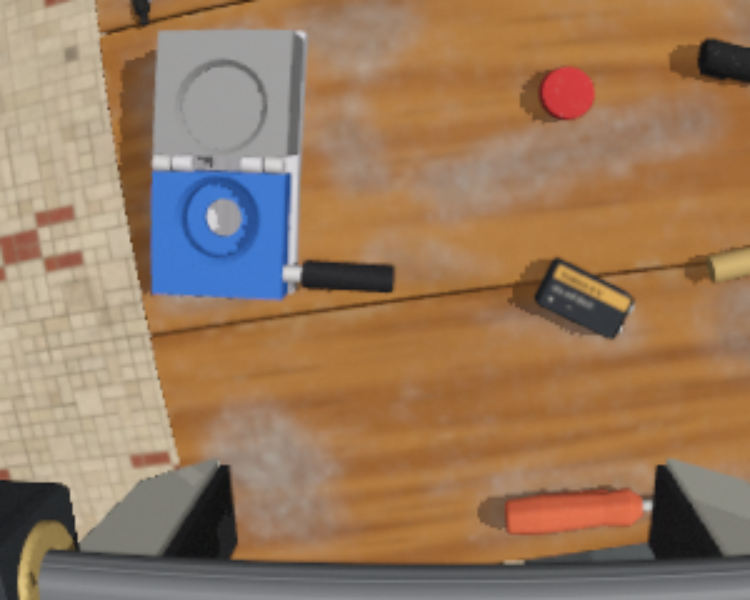

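```bash
python3 - <<'E'
from h import *
f=np.load('w2.npz'); W=f['W']; im=f['im']; hsv=cv2.cvtColor(im,cv2.COLOR_BGR2HSV)
near=lambda c,r:(np.hypot(W[...,0]-c[0],W[...,1]-c[1])<r)
a=-.2; ex=np.array([np.cos(a),np.sin(a)]); ey=np.array([-np.sin(a),np.cos(a)])
def hole(c,zr,r0):
    # face points bordering the hole: nearest face point per direction
    m=near(c,.03)&(abs(W[...,2]-zr)<.0035); p=W[m][:,:2]
    for _ in range(8):
        v=p-c; an=np.floor(np.arctan2(v[:,1],v[:,0])/(2*np.pi)*36).astype(int); r=np.linalg.norm(v,axis=1)
        q=np.array([p[an==k][np.argmin(r[an==k])] for k in np.unique(an)])
        A=np.c_[2*q,np.ones(len(q))]; s=np.linalg.lstsq(A,(q**2).sum(1),rcond=None)[0]; c=s[:2]
    return c,np.sqrt(s[2]+c@c),len(q)
cb=hole(np.array([.536,.335]),.0455,.02); cg=hole(np.array([.583,.325]),.0445,.02); print(cb,cg)
v=cg[0]-cb[0]; print('dist',np.linalg.norm(v),'yaw',np.arctan2(v[1],v[0]))
h=(hsv[...,2]<80)&near((.495,.285),.045)&(W[...,2]>.025)&(W[...,2]<.06)
r=cv2.minAreaRect(W[h][:,:2].astype(np.float32)); print('handle',h.sum(),r,np.percentile(W[h][:,2],[50,95]))
mid=(cb[0]+cg[0])/2
print('mid',mid,'handle pred',mid-.052*ex-.064*ey)
bf=(hsv[...,0]>95)&(hsv[...,0]<130)&(hsv[...,1]>140)&(abs(W[...,2]-.045)<.006)&near(mid,.1)
p=(W[bf][:,:2]-mid); print('blue ext x',np.percentile(p@ex,[1,99]),'y',np.percentile(p@ey,[1,99]))
E
```

```text
(array([0.5348133 , 0.33616231]), np.float64(0.0185392250112632), 36) (array([0.5840362 , 0.32503722]), np.float64(0.005585046826663071), 36)
dist 0.05046446363064176 yaw -0.22227987125194743
handle 381 ((0.49813997745513916, 0.27879950404167175), (0.04342380911111832, 0.012968109920620918), 78.38599395751953) [0.04537085 0.04699431]
mid [0.55942475 0.33059976] handle pred [0.49574645 0.27820631]
blue ext x [-0.06127092 -0.00313303] y [-0.03250755  0.03272927]
```

The crop confirms it: cap A is at crop (567,93), whole, with nothing within 80 mm. The jig yaw is -0.2 rad, its recess is at (0.535, 0.336) and its handle at (0.498, 0.279).

Call:
{"op": "step_arm", "data": {
  "steps": [
    {"x":0.135,"y":0.081,"z":0.2,"rx":0,"ry":0,"rz":0.088,"claw":0.35},
    {"x":0.135,"y":0.081,"z":0.2,"rx":0,"ry":0,"rz":0.088,"claw":0.35},
    {"x":0.135,"y":0.081,"z":0.2,"rx":0,"ry":0,"rz":0.088,"claw":0.35},
    {"x":0.135,"y":0.081,"z":0.2,"rx":0,"ry":0,"rz":0.088,"claw":0.35},
    {"x":0.135,"y":0.081,"z":0.3,"rx":0,"ry":0,"rz":0.088,"claw":0.35},
    {"x":0.135,"y":0.081,"z":0.3,"rx":0,"ry":0,"rz":0.088,"claw":0.35},
    {"x":0.135,"y":0.081,"z":0.3,"rx":0,"ry":0,"rz":0.088,"claw":0.35},
    {"x":0.135,"y":0.081,"z":0.3,"rx":0,"ry":0,"rz":0.088,"claw":0.35}
  ],
  "squeeze": 8
}}

```text
time: 4.35
tool_pos: [0.5717, 0.1606, 0.037]
tool_rot: [3.14, 0.005, -0.2]
contact_force: [-0.9, -0.1, 0.4]
opening: 0.0622
grip_force: 0.0
```

```bash
python3 - <<'E'
from h import *
im,W,M,o=look('w3',['cap'])
hsv=cv2.cvtColor(im,cv2.COLOR_BGR2HSV)
red=((hsv[...,0]<6)|(hsv[...,0]>174))&(hsv[...,1]>150)&(np.hypot(W[...,0]-.572,W[...,1]-.16)<.03)&(W[...,2]>.009)
r=cv2.minAreaRect(W[red][:,:2].astype(np.float32)); print(red.sum(),r,np.nanmedian(W[red][:,2]))
c,rad=cv2.minEnclosingCircle(W[red][:,:2].astype(np.float32)); print(c,rad)
s=robot.observe(); R=Ro.from_euler('xyz',s['tool_rot']).as_matrix()
for z in (.0065,): print('local units', R.T@(np.array([*c,z])-s['tool_pos'])/.75)
print(s['contact_force'])
E
```

```text
cap 0.92 [162.2 509.6] depth [ 0.596 -0.005  0.013]
cap 0.73 [236.4 280.2] depth [0.577 0.159 0.012]
cap 0.69 [ 51.9 406.6] depth [0.673 0.065 0.012]
4.35 [0.5717 0.1606 0.037 ] [ 3.14   0.005 -0.2  ]
1435 ((0.5729564428329468, 0.1594085544347763), (0.025747401639819145, 0.026636578142642975), 79.74409484863281) 0.012896267657303562
(0.5730387568473816, 0.15930505096912384) 0.01360573060810566
local units [-0.0009396   0.00373371  0.04653625]
[0.34827888 0.1785065  0.21191666]
```

Call:
{"op": "step_arm", "data": {
  "steps": [
    {"x":0.002,"y":0.002,"z":0.041,"rx":0,"ry":0,"rz":0,"claw":0.3},
    {"x":0.002,"y":0.002,"z":0.041,"rx":0,"ry":0,"rz":0,"claw":0.3},
    {"x":0.002,"y":0.002,"z":0.041,"rx":0,"ry":0,"rz":0,"claw":0.0},
    {"x":0.002,"y":0.002,"z":0.041,"rx":0,"ry":0,"rz":0,"claw":-0.2},
    {"x":0.002,"y":0.002,"z":0.041,"rx":0,"ry":0,"rz":0,"claw":-0.6},
    {"x":0.002,"y":0.002,"z":0.041,"rx":0,"ry":0,"rz":0,"claw":-0.6},
    {"x":0.002,"y":0.002,"z":0.041,"rx":0,"ry":0,"rz":0,"claw":-0.6},
    {"x":0.002,"y":0.002,"z":0.041,"rx":0,"ry":0,"rz":0,"claw":-0.6},
    {"x":0.002,"y":0.002,"z":0.041,"rx":0,"ry":0,"rz":0,"claw":-0.6}
  ],
  "squeeze": 8
}}

```text
time: 5.2
tool_pos: [0.5744, 0.1598, 0.0092]
tool_rot: [-3.141, -0.001, -0.199]
contact_force: [-1.0, -0.0, 4.7]
opening: 0.0248
grip_force: 8.4
```

Call:
{"op": "step_arm", "data": {
  "steps": [
    {"x":0,"y":0,"z":-0.03,"rx":0,"ry":0,"rz":0,"claw":-0.6},
    {"x":0,"y":0,"z":-0.08,"rx":0,"ry":0,"rz":0,"claw":-0.6},
    {"x":0,"y":0,"z":-0.1,"rx":0,"ry":0,"rz":0,"claw":-0.6},
    {"x":0,"y":0,"z":-0.1,"rx":0,"ry":0,"rz":0,"claw":-0.6}
  ]
}}

```text
time: 5.53
tool_pos: [0.5765, 0.1603, 0.0876]
tool_rot: [-3.139, -0.007, -0.199]
contact_force: [0.8, -0.2, 1.1]
opening: 0.0248
grip_force: 8.1
```

```bash
python3 - <<'E'
from h import *
im,W,M,o=look('w4',['cap'])
s=robot.observe(); print(s['opening'],s['grip_force'],s['contact_force'])
hsv=cv2.cvtColor(im,cv2.COLOR_BGR2HSV)
red=((hsv[...,0]<6)|(hsv[...,0]>174))&(hsv[...,1]>150)&(np.hypot(W[...,0]-.573,W[...,1]-.16)<.03)
w=W[red]; print(red.sum(), w.min(0),w.max(0),np.median(w,0))
cv2.imwrite('pics/w4c.png',cv2.resize(im[180:330,180:380],None,fx=4,fy=4))
E
```

```text
cap 0.86 [162.8 475.8] depth [ 0.592 -0.009  0.012]
cap 0.82 [258.5 275.9] depth [0.581 0.162 0.09 ]
cap 0.63 [ 71.8 385.7] depth [0.672 0.062 0.014]
5.53 [0.5765 0.1603 0.0876] [-3.139 -0.007 -0.199]
0.024831426633049238 8.148147642641561 [-0.48476473 -0.08285046 -1.08815518]
1946 [0.56398073 0.14886754 0.07870053] [0.5887951  0.17518017 0.09730349] [0.57867491 0.16146572 0.09099509]
```

View pics/w4c.png

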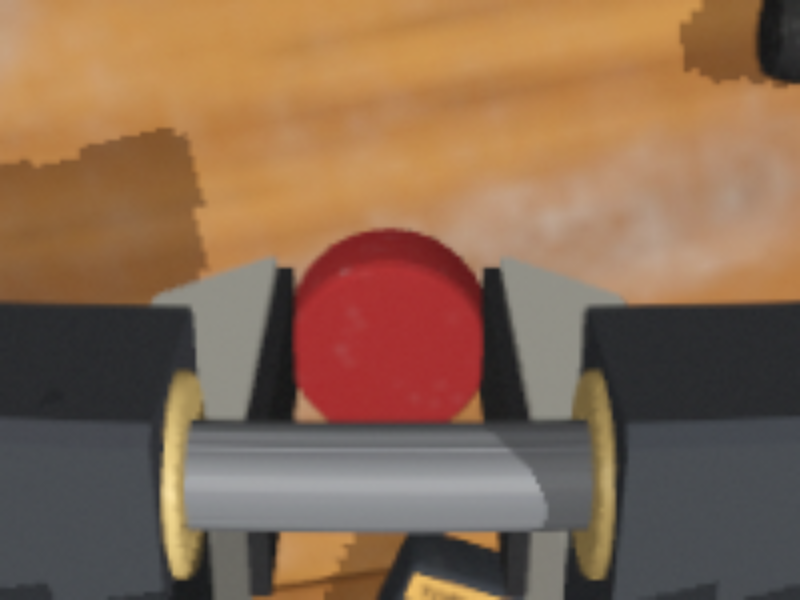

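```bash
python3 - <<'E'
from h import *
f=np.load('w4.npz'); W=f['W']; im=f['im']; hsv=cv2.cvtColor(im,cv2.COLOR_BGR2HSV)
red=((hsv[...,0]<6)|(hsv[...,0]>174))&(hsv[...,1]>150)&(np.hypot(W[...,0]-.576,W[...,1]-.16)<.03)
w=W[red]
k=np.ones(len(w),bool)
for _ in range(6):
    A=np.c_[w[:,:2]-[.576,.16],np.ones(len(w))]; c=np.linalg.lstsq(A[k],w[k,2],rcond=None)[0]; e=w[:,2]-A@c; k=abs(e)<max(.001,1.0*np.std(e[k]))
print(c,k.sum(),len(w),'ctr',cv2.minEnclosingCircle(w[k][:,:2].astype(np.float32)))
a=-.2; ex=np.array([np.cos(a),np.sin(a)])
u=(w[:,:2]-[.576,.16])@ex
for lo in np.arange(-.015,.016,.003):
    m=(u>lo)&(u<=lo+.003)
    if m.sum(): print(round(lo,3),m.sum(),np.round(np.percentile(w[m,2],[5,50,95]),4))
E
```

```text
[-0.00590064  0.01051177  0.09112132] 1460 1946 ctr ((0.5755581259727478, 0.16229625046253204), 0.013305404223501682)
-0.012 121 [0.0903 0.0912 0.0922]
-0.009 201 [0.0903 0.0911 0.092 ]
-0.006 229 [0.0903 0.0911 0.0921]
-0.003 238 [0.0903 0.0911 0.0922]
-0.0 241 [0.0902 0.0912 0.0921]
0.003 274 [0.0865 0.0912 0.0921]
0.006 276 [0.082  0.091  0.0922]
0.009 345 [0.0805 0.088  0.0916]
0.012 21 [0.0805 0.083  0.0897]
```

Call:
{"op": "step_arm", "data": {
  "steps": [
    {"x":-0.025,"y":-0.055,"z":0,"rx":0,"ry":0,"rz":0,"claw":-0.6},
    {"x":-0.05,"y":-0.11,"z":0,"rx":0,"ry":0,"rz":0,"claw":-0.6},
    {"x":-0.075,"y":-0.16,"z":0,"rx":0,"ry":0,"rz":0,"claw":-0.6},
    {"x":-0.09,"y":-0.2,"z":0,"rx":0,"ry":0,"rz":0,"claw":-0.6},
    {"x":-0.097,"y":-0.22,"z":0,"rx":0,"ry":0,"rz":0,"claw":-0.6},
    {"x":-0.097,"y":-0.22,"z":0,"rx":0,"ry":0,"rz":0,"claw":-0.6},
    {"x":-0.097,"y":-0.22,"z":0,"rx":0,"ry":0,"rz":0,"claw":-0.6},
    {"x":-0.097,"y":-0.22,"z":0,"rx":0,"ry":0,"rz":0,"claw":-0.6}
  ]
}}

```text
time: 6.3
tool_pos: [0.5351, 0.3345, 0.0822]
tool_rot: [3.14, 0.002, -0.2]
contact_force: [-0.2, -0.4, 0.2]
opening: 0.0251
grip_force: 8.1
```

```bash
python3 - <<'E'
from h import *
im,W,M,o=look('w5',['blue_recess','cap'])
s=robot.observe(); print(s['opening'],s['grip_force'],s['contact_force'],s['tool_pos'],s['tool_rot'])
hsv=cv2.cvtColor(im,cv2.COLOR_BGR2HSV)
red=((hsv[...,0]<6)|(hsv[...,0]>174))&(hsv[...,1]>150)&(np.hypot(W[...,0]-.536,W[...,1]-.336)<.04)&(W[...,2]>.05)
top=red&(W[...,2]>np.nanmedian(W[red][:,2])-.002)
print(cv2.minEnclosingCircle(W[top][:,:2].astype(np.float32)),np.median(W[top][:,2]))
blue=(hsv[...,0]>95)&(hsv[...,0]<130)&(hsv[...,1]>140)&(abs(W[...,2]-.045)<.004)&(np.hypot(W[...,0]-.536,W[...,1]-.336)<.09)
print(cv2.minAreaRect(W[blue][:,:2].astype(np.float32)),np.median(W[blue][:,2]))
cv2.imwrite('pics/w5c.png',cv2.resize(im[130:330,130:430],None,fx=2.5,fy=2.5))
E
```

```text
blue_recess 0.61 [231.  277.9] depth [0.527 0.337 0.01 ]
cap 0.97 [258.2 274.8] depth [0.54  0.336 0.086]
cap 0.64 [ 22.1 538.9] depth [0.669 0.071 0.014]
6.3 [0.5351 0.3345 0.0822] [ 3.14e+00  2.00e-03 -2.00e-01]
0.024464931758435542 8.149346353893634 [ 0.52456228 -0.92324001  0.16651602] [0.53581499 0.33425517 0.08311546] [ 3.14085620e+00  4.81338730e-04 -2.01240471e-01]
((0.5342521071434021, 0.3362497389316559), 0.013566014356911182) 0.08566026582831054
((0.5288999080657959, 0.3373076617717743), (0.06538521498441696, 0.0586218386888504), 79.00493621826172) 0.04533547494257645
```

View pics/w5c.png

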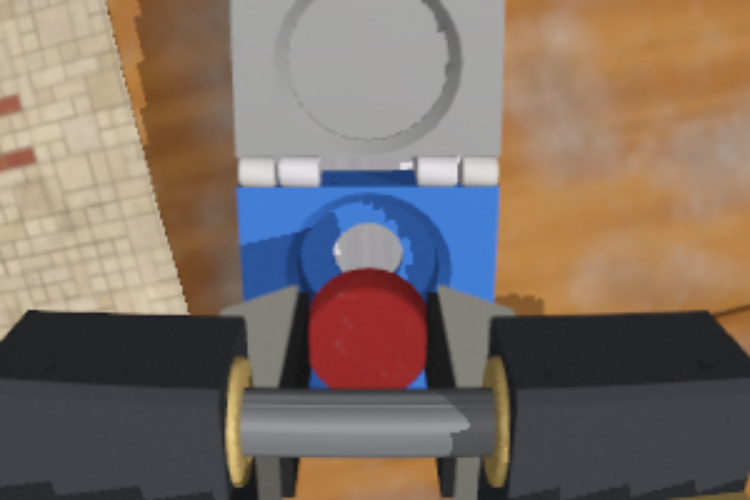

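Call:
{"op": "step_arm", "data": {
  "steps": [
    {"x":0,"y":0,"z":0.02,"rx":0,"ry":0,"rz":0,"claw":-0.6},
    {"x":0,"y":0,"z":0.035,"rx":0,"ry":0,"rz":0,"claw":-0.6},
    {"x":0,"y":0,"z":0.047,"rx":0,"ry":0,"rz":0,"claw":-0.6},
    {"x":0,"y":0,"z":0.047,"rx":0,"ry":0,"rz":0,"claw":-0.6},
    {"x":0,"y":0,"z":0.047,"rx":0,"ry":0,"rz":0,"claw":-0.6}
  ]
}}

```text
time: 6.87
tool_pos: [0.5351, 0.3354, 0.0475]
tool_rot: [3.141, 0.001, -0.2]
contact_force: [-0.6, 0.6, -0.1]
opening: 0.0248
grip_force: 8.1
```

Call:
{"op": "step_arm", "data": {
  "steps": [
    {"x":0,"y":0,"z":0,"rx":0,"ry":0,"rz":0,"claw":-0.3},
    {"x":0,"y":0,"z":0,"rx":0,"ry":0,"rz":0,"claw":-0.1},
    {"x":0,"y":0,"z":0,"rx":0,"ry":0,"rz":0,"claw":-0.1},
    {"x":0,"y":0,"z":0,"rx":0,"ry":0,"rz":0,"claw":-0.1},
    {"x":0,"y":0,"z":-0.03,"rx":0,"ry":0,"rz":0,"claw":-0.1},
    {"x":0,"y":0,"z":-0.08,"rx":0,"ry":0,"rz":0,"claw":-0.1},
    {"x":-0.03,"y":0,"z":-0.12,"rx":0,"ry":0,"rz":0,"claw":-0.1},
    {"x":-0.06,"y":0,"z":-0.12,"rx":0,"ry":0,"rz":0,"claw":-0.1},
    {"x":-0.06,"y":0,"z":-0.12,"rx":0,"ry":0,"rz":0,"claw":-0.1}
  ]
}}

```text
time: 7.62
tool_pos: [0.4889, 0.3462, 0.1408]
tool_rot: [-3.139, -0.001, -0.197]
contact_force: [0.1, 0.6, -0.1]
opening: 0.0412
grip_force: 0.0
```

```bash
python3 - <<'E'
from h import *
im,W,M,o=look('w6',['blue_recess','cap','flap_grip'])
hsv=cv2.cvtColor(im,cv2.COLOR_BGR2HSV)
red=((hsv[...,0]<6)|(hsv[...,0]>174))&(hsv[...,1]>150)&(np.hypot(W[...,0]-.536,W[...,1]-.336)<.04)
print(red.sum(),cv2.minEnclosingCircle(W[red][:,:2].astype(np.float32)),np.percentile(W[red][:,2],[5,50,95]))
blue=(hsv[...,0]>95)&(hsv[...,0]<130)&(hsv[...,1]>140)&(abs(W[...,2]-.045)<.004)&(np.hypot(W[...,0]-.536,W[...,1]-.336)<.09)
print(cv2.minAreaRect(W[blue][:,:2].astype(np.float32)),np.median(W[blue][:,2]))
h=(hsv[...,2]<80)&(np.hypot(W[...,0]-.498,W[...,1]-.279)<.045)&(W[...,2]>.025)&(W[...,2]<.06)
if h.sum()>20: print('handle',h.sum(),cv2.minAreaRect(W[h][:,:2].astype(np.float32)),np.percentile(W[h][:,2],[50,95]))
E
```

```text
cap 0.65 [152.9 278.1] depth [0.536 0.338 0.046]
cap 0.43 [ 66.  556.6] depth [ 0.588 -0.003  0.01 ]
flap_grip 0.6 [184.3 357.3] depth [0.5   0.28  0.046]
7.62 [0.4889 0.3462 0.1408] [-3.139e+00 -1.000e-03 -1.970e-01]
875 ((0.5348963141441345, 0.3371519446372986), 0.013348758220672607) [0.0441915  0.04538672 0.04654195]
((0.5280422568321228, 0.3374216854572296), (0.06547760963439941, 0.05965021997690201), 78.63664245605469) 0.045318954732729455
handle 777 ((0.49790525436401367, 0.2784680426120758), (0.043928638100624084, 0.013504650443792343), 79.23847961425781) [0.04525716 0.0468628 ]
```

Call:
{"op": "step_arm", "data": {
  "steps": [
    {"x":0.03,"y":0.086,"z":0,"rx":0,"ry":0,"rz":-1,"claw":0.1},
    {"x":0.03,"y":0.086,"z":0,"rx":0,"ry":0,"rz":-1,"claw":0.1},
    {"x":0.03,"y":0.086,"z":0,"rx":0,"ry":0,"rz":-1,"claw":0.1},
    {"x":0.03,"y":0.086,"z":0,"rx":0,"ry":0,"rz":-1,"claw":0.1},
    {"x":0.03,"y":0.086,"z":0,"rx":0,"ry":0,"rz":-1,"claw":0.1},
    {"x":0.03,"y":0.086,"z":0,"rx":0,"ry":0,"rz":-1,"claw":0.1},
    {"x":0.03,"y":0.086,"z":0,"rx":0,"ry":0,"rz":-1,"claw":0.1}
  ],
  "squeeze": 20
}}

```text
time: 8.4
tool_pos: [0.5012, 0.2765, 0.1372]
tool_rot: [-3.142, 0.001, 0.592]
contact_force: [0.4, 0.6, 0.6]
opening: 0.0504
grip_force: 0.0
```

Call:
{"op": "step_arm", "data": {
  "steps": [
    {"x":0,"y":0,"z":0,"rx":0,"ry":0,"rz":-1,"claw":0.1},
    {"x":0,"y":0,"z":0,"rx":0,"ry":0,"rz":-1,"claw":0.1},
    {"x":0,"y":0,"z":0,"rx":0,"ry":0,"rz":-1,"claw":0.1},
    {"x":0,"y":0,"z":0,"rx":0,"ry":0,"rz":-1,"claw":0.1},
    {"x":0,"y":0,"z":0,"rx":0,"ry":0,"rz":-1,"claw":0.1},
    {"x":0,"y":0,"z":0,"rx":0,"ry":0,"rz":-1,"claw":0.1},
    {"x":0,"y":0,"z":0,"rx":0,"ry":0,"rz":-1,"claw":0.1},
    {"x":0,"y":0,"z":0,"rx":0,"ry":0,"rz":-1,"claw":0.1},
    {"x":0,"y":0,"z":0,"rx":0,"ry":0,"rz":-1,"claw":0.1}
  ]
}}

```text
time: 9.15
tool_pos: [0.5009, 0.2767, 0.1374]
tool_rot: [-3.141, 0.001, 1.369]
contact_force: [0.0, 0.4, 0.8]
opening: 0.0505
grip_force: 0.0
```

```bash
python3 - <<'E'
from h import *
im,W,M,o=look('w7',['cap','flap_grip'])
hsv=cv2.cvtColor(im,cv2.COLOR_BGR2HSV)
h=(hsv[...,2]<80)&(np.hypot(W[...,0]-.498,W[...,1]-.279)<.045)&(W[...,2]>.025)&(W[...,2]<.06)
if h.sum()>20: print('handle',h.sum(),cv2.minAreaRect(W[h][:,:2].astype(np.float32)),np.percentile(W[h][:,2],[50,95]))
s=robot.observe(); R=Ro.from_euler('xyz',s['tool_rot']).as_matrix()
print('local units', R.T@(np.array([.498,.2785,.020])-s['tool_pos'])/.75, s['qpos'])
cv2.imwrite('pics/w7c.png',cv2.resize(im[100:340,100:420],None,fx=2,fy=2))
E
```

```text
cap 0.86 [130.8 300.1] depth [0.532 0.339 0.046]
flap_grip 0.67 [212.9 274.9] depth [0.5   0.278 0.045]
9.15 [0.5009 0.2767 0.1374] [-3.141e+00  1.000e-03  1.369e+00]
handle 814 ((0.4975937604904175, 0.27896207571029663), (0.04270171374082565, 0.012907503172755241), 78.63700866699219) [0.04525841 0.04686684]
local units [ 0.00133998 -0.00390482  0.15710931] [ 3.71394550e-01  5.09515411e-01  1.51722229e+00 -1.26509036e-04
  1.11534059e+00  5.71994523e-01]
```

View pics/w7c.png

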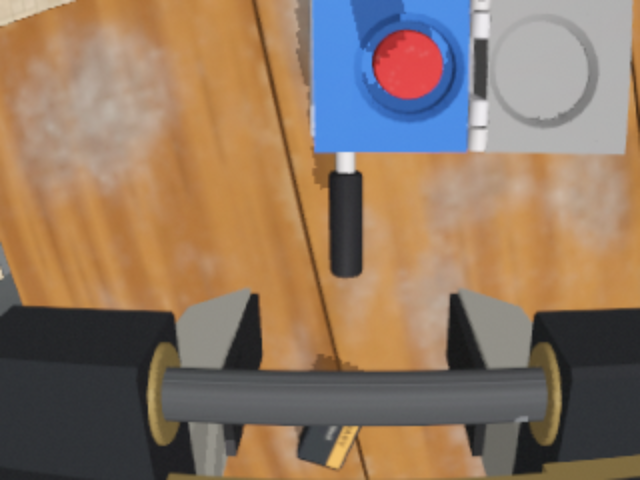

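The cap sits in the blue recess (crop 408,64), and the handle lies between the fingers (345,225).

Call:
{"op": "step_arm", "data": {
  "steps": [
    {"x":0.001,"y":-0.004,"z":0.05,"rx":0,"ry":0,"rz":0,"claw":0.1},
    {"x":0.001,"y":-0.004,"z":0.1,"rx":0,"ry":0,"rz":0,"claw":0.1},
    {"x":0.001,"y":-0.004,"z":0.14,"rx":0,"ry":0,"rz":0,"claw":0.1},
    {"x":0.001,"y":-0.004,"z":0.157,"rx":0,"ry":0,"rz":0,"claw":0.1},
    {"x":0.001,"y":-0.004,"z":0.157,"rx":0,"ry":0,"rz":0,"claw":0.1},
    {"x":0.001,"y":-0.004,"z":0.157,"rx":0,"ry":0,"rz":0,"claw":-0.3},
    {"x":0.001,"y":-0.004,"z":0.157,"rx":0,"ry":0,"rz":0,"claw":-0.6},
    {"x":0.001,"y":-0.004,"z":0.157,"rx":0,"ry":0,"rz":0,"claw":-0.9},
    {"x":0.001,"y":-0.004,"z":0.157,"rx":0,"ry":0,"rz":0,"claw":-0.9},
    {"x":0.001,"y":-0.004,"z":0.157,"rx":0,"ry":0,"rz":0,"claw":-0.9},
    {"x":0.001,"y":-0.004,"z":0.157,"rx":0,"ry":0,"rz":0,"claw":-0.9}
  ],
  "squeeze": 20
}}

```text
time: 10.22
tool_pos: [0.4981, 0.2786, 0.0212]
tool_rot: [3.14, -0.001, 1.372]
contact_force: [-0.9, -0.5, -0.7]
opening: 0.0151
grip_force: 0.0
```

```bash
python3 - <<'E'
import numpy as np
f=lambda t:np.array([-52*np.cos(t)-6*np.sin(t),52*np.sin(t)-6*np.cos(t)])
n=5
for k in range(n):
    t0=np.pi*k/n
    print('call',k,[tuple(np.round((f(t0+np.pi/n*i/12)-f(t0))/750*[1,-1],4)) for i in range(1,13)])
E
```

```text
call 0 [(np.float64(-0.0003), np.float64(-0.0036)), (np.float64(-0.0005), np.float64(-0.0073)), (np.float64(-0.0004), np.float64(-0.0109)), (np.float64(-0.0001), np.float64(-0.0146)), (np.float64(0.0003), np.float64(-0.0182)), (np.float64(0.0009), np.float64(-0.0218)), (np.float64(0.0017), np.float64(-0.0254)), (np.float64(0.0027), np.float64(-0.0289)), (np.float64(0.0039), np.float64(-0.0323)), (np.float64(0.0053), np.float64(-0.0357)), (np.float64(0.0068), np.float64(-0.0391)), (np.float64(0.0085), np.float64(-0.0423))]
call 1 [(np.float64(0.0019), np.float64(-0.0031)), (np.float64(0.0039), np.float64(-0.0062)), (np.float64(0.0061), np.float64(-0.0091)), (np.float64(0.0085), np.float64(-0.0119)), (np.float64(0.0109), np.float64(-0.0146)), (np.float64(0.0136), np.float64(-0.0171)), (np.float64(0.0163), np.float64(-0.0195)), (np.float64(0.0192), np.float64(-0.0218)), (np.float64(0.0222), np.float64(-0.0239)), (np.float64(0.0253), np.float64(-0.0258)), (np.float64(0.0285), np.float64(-0.0276)), (np.float64(0.0318), np.float64(-0.0292))]
call 2 [(np.float64(0.0034), np.float64(-0.0014)
[... 792 characters left out ...]
), np.float64(0.0115)), (np.float64(0.0296), np.float64(0.0137)), (np.float64(0.0324), np.float64(0.0161)), (np.float64(0.035), np.float64(0.0186)), (np.float64(0.0376), np.float64(0.0212))]
call 4 [(np.float64(0.0024), np.float64(0.0028)), (np.float64(0.0047), np.float64(0.0056)), (np.float64(0.0068), np.float64(0.0086)), (np.float64(0.0087), np.float64(0.0117)), (np.float64(0.0105), np.float64(0.0149)), (np.float64(0.0121), np.float64(0.0182)), (np.float64(0.0135), np.float64(0.0216)), (np.float64(0.0148), np.float64(0.025)), (np.float64(0.0158), np.float64(0.0285)), (np.float64(0.0167), np.float64(0.032)), (np.float64(0.0174), np.float64(0.0356)), (np.float64(0.0179), np.float64(0.0392))]
```

Call:
{"op": "step_arm", "data": {
  "steps": [
    {"x":0,"y":0,"z":0,"rx":0,"ry":0,"rz":0,"claw":-0.9},
    {"x":0,"y":0,"z":0,"rx":0,"ry":0,"rz":0,"claw":-0.9},
    {"x":0,"y":0,"z":0,"rx":0,"ry":0,"rz":0,"claw":-0.9}
  ],
  "squeeze": 20
}}

```text
time: 10.47
tool_pos: [0.4978, 0.2787, 0.0211]
tool_rot: [3.141, -0.0, 1.372]
contact_force: [-1.8, 0.7, 6.0]
opening: 0.013
grip_force: 20.0
```

Call:
{"op": "step_arm", "data": {
  "steps": [
    {"x":0,"y":-0.0003,"z":-0.0036,"rx":0,"ry":0,"rz":0,"claw":-0.9},
    {"x":0,"y":-0.0005,"z":-0.0073,"rx":0,"ry":0,"rz":0,"claw":-0.9},
    {"x":0,"y":-0.0004,"z":-0.0109,"rx":0,"ry":0,"rz":0,"claw":-0.9},
    {"x":0,"y":-0.0001,"z":-0.0146,"rx":0,"ry":0,"rz":0,"claw":-0.9},
    {"x":0,"y":0.0003,"z":-0.0182,"rx":0,"ry":0,"rz":0,"claw":-0.9},
    {"x":0,"y":0.0009,"z":-0.0218,"rx":0,"ry":0,"rz":0,"claw":-0.9},
    {"x":0,"y":0.0017,"z":-0.0254,"rx":0,"ry":0,"rz":0,"claw":-0.9},
    {"x":0,"y":0.0027,"z":-0.0289,"rx":0,"ry":0,"rz":0,"claw":-0.9},
    {"x":0,"y":0.0039,"z":-0.0323,"rx":0,"ry":0,"rz":0,"claw":-0.9},
    {"x":0,"y":0.0053,"z":-0.0357,"rx":0,"ry":0,"rz":0,"claw":-0.9},
    {"x":0,"y":0.0068,"z":-0.0391,"rx":0,"ry":0,"rz":0,"claw":-0.9},
    {"x":0,"y":0.0085,"z":-0.0423,"rx":0,"ry":0,"rz":0,"claw":-0.9}
  ]
}}

```text
time: 11.47
tool_pos: [0.5019, 0.2776, 0.0521]
tool_rot: [-3.137, 0.001, 1.372]
contact_force: [-5.9, 5.4, -4.7]
opening: 0.0134
grip_force: 20.0
```

Call:
{"op": "step_arm", "data": {
  "steps": [
    {"x":0,"y":0.0019,"z":-0.0031,"rx":0,"ry":0,"rz":0,"claw":-0.9},
    {"x":0,"y":0.0039,"z":-0.0062,"rx":0,"ry":0,"rz":0,"claw":-0.9},
    {"x":0,"y":0.0061,"z":-0.0091,"rx":0,"ry":0,"rz":0,"claw":-0.9},
    {"x":0,"y":0.0085,"z":-0.0119,"rx":0,"ry":0,"rz":0,"claw":-0.9},
    {"x":0,"y":0.0109,"z":-0.0146,"rx":0,"ry":0,"rz":0,"claw":-0.9},
    {"x":0,"y":0.0136,"z":-0.0171,"rx":0,"ry":0,"rz":0,"claw":-0.9},
    {"x":0,"y":0.0163,"z":-0.0195,"rx":0,"ry":0,"rz":0,"claw":-0.9},
    {"x":0,"y":0.0192,"z":-0.0218,"rx":0,"ry":0,"rz":0,"claw":-0.9},
    {"x":0,"y":0.0222,"z":-0.0239,"rx":0,"ry":0,"rz":0,"claw":-0.9},
    {"x":0,"y":0.0253,"z":-0.0258,"rx":0,"ry":0,"rz":0,"claw":-0.9},
    {"x":0,"y":0.0285,"z":-0.0276,"rx":0,"ry":0,"rz":0,"claw":-0.9},
    {"x":0,"y":0.0318,"z":-0.0292,"rx":0,"ry":0,"rz":0,"claw":-0.9}
  ]
}}

```text
time: 12.47
tool_pos: [0.5198, 0.274, 0.0764]
tool_rot: [-3.128, 0.003, 1.373]
contact_force: [-26.8, 5.4, 26.5]
opening: 0.0134
grip_force: 20.1
```

Call:
{"op": "step_arm", "data": {
  "steps": [
    {"x":0,"y":0.0034,"z":-0.0014,"rx":0,"ry":0,"rz":0,"claw":-0.9},
    {"x":0,"y":0.0068,"z":-0.0027,"rx":0,"ry":0,"rz":0,"claw":-0.9},
    {"x":0,"y":0.0103,"z":-0.0038,"rx":0,"ry":0,"rz":0,"claw":-0.9},
    {"x":0,"y":0.0138,"z":-0.0046,"rx":0,"ry":0,"rz":0,"claw":-0.9},
    {"x":0,"y":0.0174,"z":-0.0054,"rx":0,"ry":0,"rz":0,"claw":-0.9},
    {"x":0,"y":0.021,"z":-0.0059,"rx":0,"ry":0,"rz":0,"claw":-0.9},
    {"x":0,"y":0.0247,"z":-0.0062,"rx":0,"ry":0,"rz":0,"claw":-0.9},
    {"x":0,"y":0.0283,"z":-0.0063,"rx":0,"ry":0,"rz":0,"claw":-0.9},
    {"x":0,"y":0.032,"z":-0.0063,"rx":0,"ry":0,"rz":0,"claw":-0.9},
    {"x":0,"y":0.0356,"z":-0.006,"rx":0,"ry":0,"rz":0,"claw":-0.9},
    {"x":0,"y":0.0393,"z":-0.0056,"rx":0,"ry":0,"rz":0,"claw":-0.9},
    {"x":0,"y":0.0429,"z":-0.0049,"rx":0,"ry":0,"rz":0,"claw":-0.9}
  ]
}}

```text
time: 13.47
tool_pos: [0.5583, 0.2665, 0.0796]
tool_rot: [-3.141, -0.0, 1.372]
contact_force: [-5.3, 3.5, 4.5]
opening: 0.0133
grip_force: 20.0
```

```bash
python3 - <<'E'
from h import *
s=robot.observe(); print(s['tool_pos'],s['contact_force'],s['opening'])
im,d=read_camera('side'); a=im[180:340,170:370]
im2,d=read_camera('scene'); b=im2[170:330,180:380]
cv2.imwrite('pics/s8.png',cv2.resize(np.hstack([a,b]),None,fx=2,fy=2,interpolation=2))
E
```

```text
[0.55829124 0.26645636 0.07960859] [-5.29620841  3.49115594  4.45539739] 0.013328534124923977
```

View pics/s8.png

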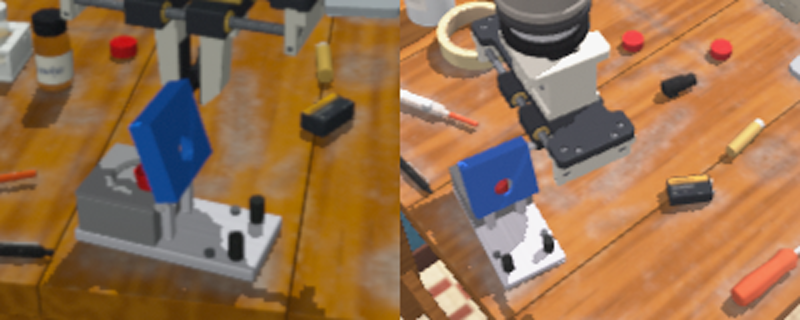

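The blue half stands just past upright (side crop 175,140). Its handle is still in the fingers and the cap is at the recess, so I carry on.

Call:
{"op": "step_arm", "data": {
  "steps": [
    {"x":0,"y":0.0036,"z":0.0008,"rx":0,"ry":0,"rz":0,"claw":-0.9},
    {"x":0,"y":0.0071,"z":0.0018,"rx":0,"ry":0,"rz":0,"claw":-0.9},
    {"x":0,"y":0.0105,"z":0.003,"rx":0,"ry":0,"rz":0,"claw":-0.9},
    {"x":0,"y":0.0139,"z":0.0044,"rx":0,"ry":0,"rz":0,"claw":-0.9},
    {"x":0,"y":0.0172,"z":0.0059,"rx":0,"ry":0,"rz":0,"claw":-0.9},
    {"x":0,"y":0.0205,"z":0.0076,"rx":0,"ry":0,"rz":0,"claw":-0.9},
    {"x":0,"y":0.0236,"z":0.0095,"rx":0,"ry":0,"rz":0,"claw":-0.9},
    {"x":0,"y":0.0266,"z":0.0115,"rx":0,"ry":0,"rz":0,"claw":-0.9},
    {"x":0,"y":0.0296,"z":0.0137,"rx":0,"ry":0,"rz":0,"claw":-0.9},
    {"x":0,"y":0.0324,"z":0.0161,"rx":0,"ry":0,"rz":0,"claw":-0.9},
    {"x":0,"y":0.035,"z":0.0186,"rx":0,"ry":0,"rz":0,"claw":-0.9},
    {"x":0,"y":0.0376,"z":0.0212,"rx":0,"ry":0,"rz":0,"claw":-0.9}
  ]
}}

```text
time: 14.57
tool_pos: [0.5865, 0.2603, 0.0616]
tool_rot: [-3.141, 0.001, 1.372]
contact_force: [-4.5, -0.1, 4.9]
opening: 0.0132
grip_force: 20.0
```

Call:
{"op": "step_arm", "data": {
  "steps": [
    {"x":0,"y":0.0024,"z":0.0028,"rx":0,"ry":0,"rz":0,"claw":-0.9},
    {"x":0,"y":0.0047,"z":0.0056,"rx":0,"ry":0,"rz":0,"claw":-0.9},
    {"x":0,"y":0.0068,"z":0.0086,"rx":0,"ry":0,"rz":0,"claw":-0.9},
    {"x":0,"y":0.0087,"z":0.0117,"rx":0,"ry":0,"rz":0,"claw":-0.9},
    {"x":0,"y":0.0105,"z":0.0149,"rx":0,"ry":0,"rz":0,"claw":-0.9},
    {"x":0,"y":0.0121,"z":0.0182,"rx":0,"ry":0,"rz":0,"claw":-0.9},
    {"x":0,"y":0.0135,"z":0.0216,"rx":0,"ry":0,"rz":0,"claw":-0.9},
    {"x":0,"y":0.0148,"z":0.025,"rx":0,"ry":0,"rz":0,"claw":-0.9},
    {"x":0,"y":0.0158,"z":0.0285,"rx":0,"ry":0,"rz":0,"claw":-0.9}
  ]
}}

```text
time: 15.32
tool_pos: [0.598, 0.2579, 0.04]
tool_rot: [-3.141, 0.001, 1.372]
contact_force: [-5.6, -0.8, 3.9]
opening: 0.0134
grip_force: 20.0
```

Call:
{"op": "step_arm", "data": {
  "steps": [
    {"x":0,"y":0.0009,"z":0.0035,"rx":0,"ry":0,"rz":0,"claw":-0.9},
    {"x":0,"y":0.0016,"z":0.0071,"rx":0,"ry":0,"rz":0,"claw":-0.9},
    {"x":0,"y":0.0021,"z":0.0107,"rx":0,"ry":0,"rz":0,"claw":-0.9},
    {"x":0,"y":0.0021,"z":0.0107,"rx":0,"ry":0,"rz":0,"claw":-0.9},
    {"x":0,"y":0.0021,"z":0.0107,"rx":0,"ry":0,"rz":0,"claw":-0.9}
  ]
}}

```text
time: 15.73
tool_pos: [0.5995, 0.2576, 0.0316]
tool_rot: [-3.141, 0.001, 1.372]
contact_force: [-3.8, -0.7, -1.3]
opening: 0.0133
grip_force: 20.0
```

Call:
{"op": "step_arm", "data": {
  "steps": [
    {"x":0,"y":0,"z":0.0015,"rx":0,"ry":0,"rz":0,"claw":-0.9},
    {"x":0,"y":0,"z":0.003,"rx":0,"ry":0,"rz":0,"claw":-0.9},
    {"x":0,"y":0,"z":0.003,"rx":0,"ry":0,"rz":0,"claw":-0.9},
    {"x":0,"y":0,"z":0.003,"rx":0,"ry":0,"rz":0,"claw":-0.9}
  ]
}}

```text
time: 16.07
tool_pos: [0.5997, 0.2576, 0.0303]
tool_rot: [3.142, 0.001, 1.372]
contact_force: [-3.7, -1.8, 2.5]
opening: 0.013
grip_force: 20.0
```

Call:
{"op": "step_arm", "data": {
  "steps": [
    {"x":0,"y":0,"z":0,"rx":0,"ry":0,"rz":0,"claw":-0.2},
    {"x":0,"y":0,"z":0,"rx":0,"ry":0,"rz":0,"claw":0.0},
    {"x":0,"y":0,"z":0,"rx":0,"ry":0,"rz":0,"claw":0.0},
    {"x":0,"y":0,"z":0,"rx":0,"ry":0,"rz":0,"claw":0.0},
    {"x":0,"y":0,"z":-0.04,"rx":0,"ry":0,"rz":0,"claw":0.0},
    {"x":0,"y":0,"z":-0.09,"rx":0,"ry":0,"rz":0,"claw":0.0},
    {"x":0,"y":0,"z":-0.13,"rx":0,"ry":0,"rz":0,"claw":0.0},
    {"x":-0.05,"y":0,"z":-0.16,"rx":0,"ry":0,"rz":0,"claw":0.0},
    {"x":-0.08,"y":0,"z":-0.16,"rx":0,"ry":0,"rz":0,"claw":0.0},
    {"x":-0.08,"y":0,"z":-0.16,"rx":0,"ry":0,"rz":0,"claw":0.0},
    {"x":-0.08,"y":0,"z":-0.16,"rx":0,"ry":0,"rz":0,"claw":0.0}
  ]
}}

```text
time: 16.98
tool_pos: [0.5883, 0.1982, 0.1508]
tool_rot: [3.14, -0.001, 1.37]
contact_force: [0.9, 0.8, 0.1]
opening: 0.0456
grip_force: 0.0
```

```bash
python3 - <<'E'
from h import *
im,W,M,o=look('w9',['cap','flap_grip'])
hsv=cv2.cvtColor(im,cv2.COLOR_BGR2HSV)
mid=np.array([.5615,.331]); a=-.2; ex=np.array([np.cos(a),np.sin(a)]); ey=np.array([-np.sin(a),np.cos(a)])
p=W[...,:2]-mid; u=p@ex; v=p@ey
blue=(hsv[...,0]>95)&(hsv[...,0]<130)&(hsv[...,1]>140)&(abs(u)<.1)&(abs(v)<.05)&(W[...,2]>.03)
A=np.c_[u[blue],v[blue],np.ones(blue.sum())]; z=W[...,2][blue]
k=np.ones(len(z),bool)
for _ in range(6):
    c=np.linalg.lstsq(A[k],z[k],rcond=None)[0]; k=abs(z-A@c)<.002
print('blue plane slope u,v,z0',c,k.sum(),'ext u',np.percentile(u[blue],[1,99]))
red=((hsv[...,0]<6)|(hsv[...,0]>174))&(hsv[...,1]>120)&(abs(u)<.1)&(abs(v)<.05)
if red.sum(): print('red',red.sum(),u[red].mean(),v[red].mean(),np.median(W[red][:,2]))
h=(hsv[...,2]<80)&(abs(u-.052)<.03)&(abs(v+.064)<.03)&(W[...,2]>.03)&(W[...,2]<.08)
if h.sum()>20: print('handle',h.sum(),u[h].mean(),v[h].mean(),np.percentile(W[h][:,2],[50,95]))
cv2.imwrite('pics/w9c.png',cv2.resize(im[20:260,140:440],None,fx=2,fy=2))
E
```

```text
cap 0.78 [ 56.9 236.9] depth [0.583 0.33  0.043]
flap_grip 0.87 [139.7 276.1] depth [0.6   0.257 0.059]
16.98 [0.5883 0.1982 0.1508] [ 3.14e+00 -1.00e-03  1.37e+00]
blue plane slope u,v,z0 [-0.00104802 -0.00044086  0.06203029] 5954 ext u [0.00486265 0.06289515]
red 404 0.02511096531234722 0.0030940923860059274 0.04341212520287299
handle 923 0.05225141279185232 -0.06314662263060294 [0.0573695  0.05897707]
```

View pics/w9c.png

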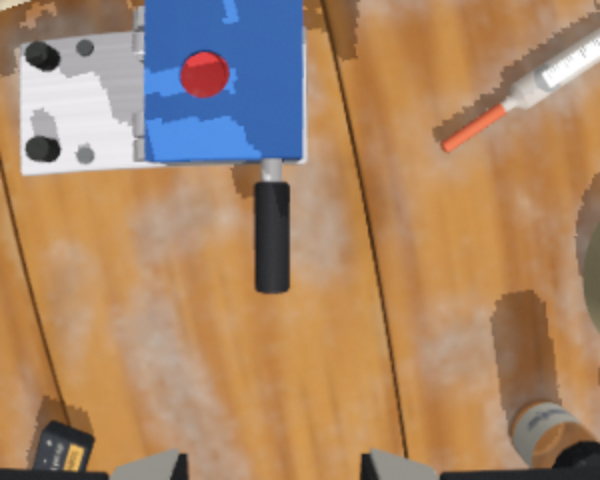

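The blue half is level and closed. The cap's inner floor shows through the window (crop 205,74) at z≈0.043, so it is open side up. Nothing is being touched.

```bash
python3 -c "
from cell import robot
print(robot.hand_in())"
```

```text
the job is handed in; nothing more can be done
None
```

The job is handed in: the jig is closed with the red cap open side up in the grey recess and the handle released, as the last wrist-camera check showed, though the hand-in gave no verdict.

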